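# Tip the bearing plate out of its nest and lay it across the setup blocks

### The arm

A 6-joint arm with a two-finger parallel gripper is mounted at the origin on the work surface; the furniture and walls round the work are solid. World frame = base frame: x ahead of the robot, y to its left, z up, the work surface at z = 0. Lengths are in m, angles in rad, forces in N, time in s.
With the tool pointing down it reaches from about 0.3 to 1 m from the base axis. Payload 5.1 kg.
Tool frame: the origin (TCP) lies at the very end of the fingers, on their centre line; the grasp point (between the pads) lies 19 mm behind it; z points along the fingers, y is the line along which they close (so a half turn about z gives the same grasp; the last joint's range is limited). The gripper opens to 95 mm and grips with 3 to 60 N. Pads are 20 mm wide; open, the fingers measure 119 mm over their backs; the gripper's body (75 mm by 180 mm) begins 59 mm behind the grasp point.
Start: joints at [1.156, 0.124, 1.65, -0, 1.367, -0.083], TCP at [0.212, 0.615, 0.193] pointing down, gripper open.
Joint ranges: [-2.61, 2.61], [-1.02, 2.33], [0.03, 2.71], [-1.35, 4.49], [0.32, 2.68], [-2.91, 2.91]. Speed limits (rad/s): [2.57, 2.57, 3.14, 3.14, 3.14, 3.14].

### API

Orientations are given as a unit quaternion [x, y, z, w].
In Python, from rig import * gives the robot as it stands.
- The arm moves only by the tool play_rows, never from a script. Its argument "commands" is a list that holds one entry, the list of rows, each a list of 7 numbers: the shift along the tool's x, y, z in cm, then the turn, a rotation vector about the tool's x, y, z in rad, then the finger opening in cm, from 0 to 9.51. In form: [[[dx, dy, dz, wx, wy, wz, gripper], ...]]. A call has 1 to 12 rows; each row is the pose to reach, as a shift and turn from the pose commanded when the call began, along the tool's axes at that moment; what a row does not reach only later rows make up. A row lasts 1/12 s, in which the tool goes at most 41.7 mm and 7.16 degrees, less where a joint would pass 70% of its speed; a pose out of reach is approached as far as the arm can. A call with a gripper value outside its range is refused whole. The fingers move at their own pace and stop on an object; "grip_force" is the grip in N (left out, the last holds). Time passes only in rows, so rows that repeat a pose let the fingers close. It gives the time, the measured TCP pose, the force, the opening and the grip force at its end, in the units of the state.
- state(): the state, without advancing time (a new reading comes with each control period).
- camera(name): name is "scene" or "top" or "wrist"; returns a dict with "img" (480x640x3 uint8, red, green, blue), "z_map" (480x640 float32, m along the optical axis (not along the pixel's ray), 0 where there is no reading), "fx", "fy", "cx", "cy" (pixels), "D" ([k1, k2, p1, p2, k3] as OpenCV has them; the pictures are not rectified), "R" (3x3) and "t" (3): a world point X has camera coordinates R X + t. Camera axes: x right, y down, z forward; pixel columns grow to the right and rows downward; lengths in m; the calibration is good to about 2 mm. A picture is of the moment at which its call begins.
- sign_off(): hands the job in; it is judged then, once.
Trained networks look in a picture, given as the dict that the camera call returned (one of the last four; its "shot" number tells which), for a name from the list of things; names that differ only in an ending like _2 or _b are one class to them, and where a whole thing is asked for, a point or a joint stands for the part that bears it (a point fixed in the world has none). Each returns a list of dicts, best first, with "score" (0 to 1); they miss things now and then, are a little off and sometimes report something else, mostly with a low value. They report only what shows in the picture. A call takes as long as a camera call. They do not tell look-alikes from the thing itself.
- cut_out(picture, thing): "region" (480x640 bool, what is visible of it).
- tip_of(picture, thing): "at" ([x, y, z] in m, in the coordinates of the camera as it stood for that picture, good to about 4 mm: a listed point, or the origin of a listed thing).
The state is a dict: "t": time; "joint_pos": joint angles; "joint_velocities": joint speeds; "joint_efforts": joint torques, N m; "eef_pos": TCP position; "tool_rot": TCP orientation; "wrist_force": force on the tool from outside, world axes, zero at the start; "moment": the same for the moment, N m; "grip_width": finger opening in m; "grip_force": force on a finger pad.
Only numpy, scipy, OpenCV 4.12 (cv2) and the standard library are available. Lean on these libraries where they do the work, as an engineer would, in place of code of your own. Each camera call takes 0.05 s, during which the arm holds its last target. There are 200 camera calls.

### The job

Swing the steel strap on the holding fixture right back, clear of the bearing plate, and press down the end of the plate away from where the strap lay across it, which hangs over a sloping floor, so that it rocks and its other end tips up out of the close pocket. Then take the plate by its raised end, lift it out and set it down flat on the pair of setup blocks, lengthwise and squarely across the gap with its bore over the gap and both blocks bearing it about equally. Set it down without dropping it, leave the strap swung back, and do not disturb the screwdriver lying beside the fixture.

Things in the scene. Friction and masses are not known exactly. Their poses are not given: they have to be found in the camera images.
- fixture: holding fixture, bolted down: alloy base 230 x 160 x 10 mm, on it a grey nest block 186 x 136 mm whose top is 66 mm above the bench. Origin: centre of the underside; x runs along the pocket, z up. Its pocket holds the bearing plate; a steel strap pivots on its top.
- pocket_mid (a point): centre of the pocket at the level of the block's top, axes as the fixture's. It reaches from x = -74.5 to +71.5 mm and is 55 mm wide: gaps round the plate are 1.5 mm, 4.5 mm at the -x end. Its floor is flat, 17 mm deep, for x > -2 mm; at x = -2 mm is a rocking edge, and from there the floor slopes down at 25 deg (0.436 rad) to the -x end, 50 mm deep.
- strap (a joint): angle of the strap about its upright bolt, rad: at 0 it lies across the plate (points to the fixture's +y) and stops it tipping; it opens toward the fixture's -x (anticlockwise from above), stop at 1.75; at 1.57 it lies beside the pocket. Friction about 1 N at the grip; stays where it is left. Starts between 0 and 0.25.
- strap_pivot (a point): on the strap's pivot axis (fixture x +22, y -50 mm), at the height of strap_grip; a bolt head of 13 mm diameter stands 17 mm above the block's top there
- strap_grip (a point): centre of the upright round black grip at the strap's free end: 22 mm diameter, 100 mm from the pivot axis, from 10 to 39 mm above the block's top; this point is 26 mm above it. The strap is a steel bar 24 mm wide, 2 to 10 mm above the block's top.
- plate_mid (a point): centre of the bearing plate: alloy, 140 x 52 x 16 mm (x long, y wide, z through its thickness), 26 mm bore in the middle, four small corner holes, about 0.3 kg. It starts flat in the pocket, its x along the fixture's +x, its top 1 mm below the block's top: no room to grip its sides. Its middle is 2 mm from the rocking edge, on the flat side.
- plate_press (a point): where to press: on the plate's top, 45 mm from its middle toward its -x end. A light press (1 N will do) sinks this spot about 20 mm until the plate lies on the sloping floor; the plate then stays tipped by itself at about 25 deg (0.436 rad).
- plate_lift (a point): where to grip, across the 52 mm width: half-way through the thickness, 56 mm from the plate's middle toward its +x end. With the plate tipped, its underside here is about 7 mm above the block's top.
- blocks_top (a point): middle of the gap between the two fixed steel setup blocks, level with their tops, 25 mm above the bench. Each block is 75 x 50 x 25 mm; they lie end to end along this point's x with a gap of 70 mm (x = -35 to +35 mm; the blocks reach to +-110 mm), 50 mm wide along y.
- screwdriver_mid (a point): middle of a red-handled screwdriver, 188 mm long along its y, 24 mm high, lying loose between fixture and blocks; to be left where it is
There are look-alikes about, which are no part of the job. What is meant by the part that bears blocks_top is not brown, and is the smaller of those in its own colour.

How it is judged:
On the way, in this order (a step that is already met when the one before it is completed fails the run):
1. the strap is swung back clear of the pocket, the plate still flat in it (value of joint strap above 1.25 rad and angle between plate_mid's own z axis and vertical below 0.15 rad), for 0.2 s.
2. the plate is tipped up in its pocket (angle between plate_mid's own z axis and vertical above 0.3 rad and horizontal distance between plate_mid and fixture below 0.02 m), for 0.2 s.
At the end, for the whole second after the job is handed in: the plate lies released and at rest, flat on both setup blocks (within 0.06 rad of level), its middle within 16 mm of the middle of the gap along the blocks and 12 mm across, its length within 0.14 rad (8 deg) of the blocks'; the strap is still swung back beyond 1.25 rad (angle between plate_mid's own z axis and vertical below 0.06 rad and z of plate_mid in the frame of blocks_top between 0.004 and 0.012 m and x of plate_mid in the frame of blocks_top between -0.016 and 0.016 m and y of plate_mid in the frame of blocks_top between -0.012 and 0.012 m and angle between the x axis of plate_mid and the x axis of blocks_top, either way round below 0.14 rad and value of joint strap above 1.25 rad and contact force between the fingers and plate below 0.1 N and linear speed of plate below 0.02 m/s); the robot touches nothing.
It fails at once if the plate is dropped onto the blocks (falls free by more than about 18 mm) (linear speed of plate above 0.6 m/s and contact force between the fingers and plate below 0.05 N and horizontal distance between plate_mid and blocks_top below 0.15 m).
It fails at once if the screwdriver is shifted by more than 20 mm (distance of screwdriver_mid from where it was at the start of the episode above 0.02 m).
It also fails if it takes over 61 s, if anything falls off the work surface, if the arm or the gripper's body presses on something with over 40 N, if the wrist force passes 120 N, or if a joint passes its speed limit or range.

## Working session

There is one attempt and no reset: what is moved stays moved. The work goes in short steps, Python scripts to look and compute and a tool call to move; the robot and the scene stay as the last step left them, time stands still between calls to the robot, and variables do not carry over. Pictures are saved under pics/ and viewed, at most 10 in all, crops included, and the job is handed in when it is done.

Besides the shell and the picture viewer there is one more tool, called after "Call:" as name([rows], argument=value, ...), one row to a line, values as JSON. play_rows: Moves the arm, as the interface text tells. Its arguments: {"type":"object","properties":{"commands":{"type":"array","items":{"type":"array","items":{"type":"array","items":{"type":"number"}}}},"grip_force":{"type":"number"}},"required":["commands"]}

```bash
mkdir -p pics; ls; cat > h.py <<'E'
from rig import *
import numpy as np, cv2
from scipy.spatial.transform import Rotation as Ro
def w(c,p): return c["R"].T@(np.array(p)-c["t"])
def find(c,th):
    try: r=tip_of(c,th)
    except Exception as e: print(th,e); return
    for d in r: print(c["shot"],th,round(d["score"],2),np.round(w(c,d["at"]),4))
def cloud(c,mask):
    v,u=np.nonzero(mask&(c["z_map"]>0)); z=c["z_map"][v,u]
    K=np.array([[c["fx"],0,c["cx"]],[0,c["fy"],c["cy"]],[0,0,1]])
    n=cv2.undistortPoints(np.stack([u,v],1).astype(np.float64).reshape(-1,1,2),K,np.array(c["D"])).reshape(-1,2)
    P=np.c_[n*z[:,None],z]
    return (P-c["t"])@c["R"]
def save(c,n): cv2.imwrite("pics/"+n,c["img"][:,:,::-1])
E
python3 - <<'E'
from h import *
s=state();print(s)
for n in ["top","scene"]:
    c=camera(n);save(c,n+"1.png");print(n,w(c,[0,0,0]))
    for th in ["fixture","pocket_mid","strap_pivot","strap_grip","plate_mid","plate_press","plate_lift","blocks_top","screwdriver_mid"]: find(c,th)
E
```

```text
pics
{'t': 0.0, 'joint_pos': array([ 1.15639357e+00,  1.24486520e-01,  1.65166652e+00,  4.00644960e-06,
        1.36750428e+00, -8.26252844e-02]), 'joint_velocities': array([ 4.19592289e-04, -1.25312414e-03, -3.19562739e-04, -5.58506498e-04,
        2.90725644e-05, -1.65093055e-03]), 'joint_efforts': array([-1.68540722e-03, -4.17563725e+01, -3.59946513e+01,  7.73521978e-02,
        4.89318918e-02, -1.94044674e-04]), 'eef_pos': array([0.21148503, 0.61390695, 0.19220355]), 'tool_rot': array([ 1.65129243e-01,  9.86271396e-01, -1.00013506e-03, -2.55817652e-04]), 'wrist_force': array([-0.46341185, -0.0611774 , -0.10001337]), 'moment': array([ 0.00234193, -0.00934033,  0.04117754]), 'grip_force': 0.0, 'grip_width': 0.0951973354018996}
top [ 0.35135597 -0.08078     1.20957183]
1 fixture 0.9 [ 0.5813  0.205  -0.0031]
1 pocket_mid 0.98 [0.5753 0.1994 0.0711]
1 strap_pivot 0.9 [0.5959 0.1489 0.0895]
1 strap_grip 0.78 [0.6065 0.2491 0.0964]
1 plate_mid 0.97 [0.58   0.2005 0.0575]
1 plate_mid 0.65 [0.5758 0.1989 0.0678]
1 plate_press 0.64 [0.535  0.2066 0.0638]
1 plate_lift 0.76 [0.6383 0.1967 0.0577]
1 blocks_top 0.97 [ 0.5856 -0.162   0.0263]
1 blocks_top 0.6 [ 0.327  -0.1376  0.0306]
1 screwdriver_mid 0.58 [ 0.5471 -0.0009  0.0158]
1 screwdriver_mid 0.33 [0.5999 0.15   0.0892]
scene [-0.11304276 -0.61143178  0.65851674]
2 fixture 0.86 [0.5775 0.2015 0.0011]
2 pocket_mid 0.78 [0.5755 0.2034 0.0696]
2 strap_pivot 0.98 [0.5941 0.1479 0.0952]
2 strap_grip 0.97 [0.6056 0.2513 0.0931]
2 plate_mid 0.83 [0.5751 0.2044 0.0564]
2 plate_press 0.75 [0.5311 0.2113 0.0674]
2 plate_lift 0.94 [0.6382 0.1952 0.0619]
2 blocks_top 0.83 [ 0.5287 -0.4267  0.0352]
2 blocks_top 0.79 [ 0.5834 -0.1631  0.0263]
2 blocks_top 0.74 [ 0.3284 -0.1379  0.0291]
2 screwdriver_mid 0.86 [ 0.5453 -0.0048  0.0124]
```

View pics/top1.png

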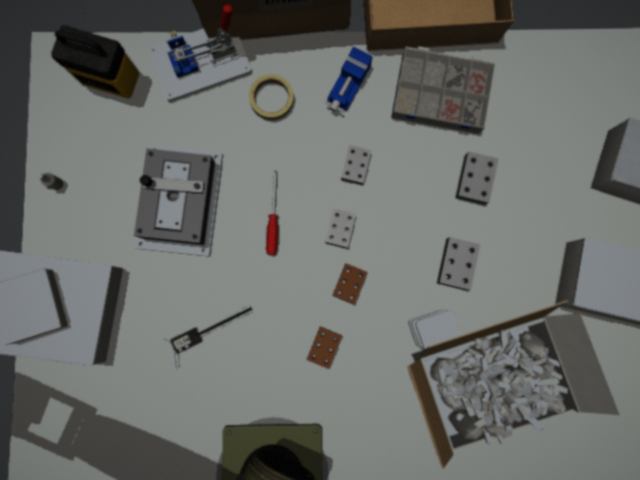

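View pics/scene1.png

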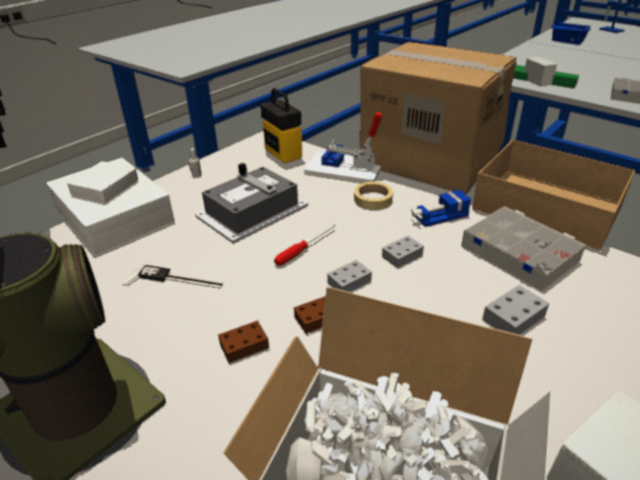

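The top view shows the fixture at (175,195) with its strap grip at (147,182), and the screwdriver at (273,215). The small grey blocks are at (356,165) and (341,228). The larger grey pair at (477,178)/(459,263) and the brown pair are look-alikes, so blocks_top is about (0.585, -0.162).

```bash
cat > ang.py <<'E'
from h import *
def rect(P,name):
    r=cv2.minAreaRect((P[:,:2]*1000).astype(np.float32)); b=cv2.boxPoints(r)
    e=b[1]-b[0]; f=b[2]-b[1]; L=e if np.hypot(*e)>np.hypot(*f) else f
    a=np.arctan2(L[1],L[0]); a=(a+np.pi/2)%np.pi-np.pi/2
    print(name,np.round(r[0],1),np.round(r[1],1),"yaw",round(a,3),"z",np.round(np.median(P[:,2]),4),len(P))
E
python3 - <<'E'
from ang import *
c=camera("top")
for th in ["fixture","plate_mid","strap","blocks_top","screwdriver_mid"]:
    for d in cut_out(c,th):
        if d["score"]<.3: continue
        P=cloud(c,d["region"]); 
        if len(P)<20: continue
        zt=np.percentile(P[:,2],90); Q=P[P[:,2]>zt-.012] if th!="fixture" else P[(P[:,2]>.055)&(P[:,2]<.075)]
        rect(Q,th+f" {d['score']:.2f}")
E
```

```text
fixture 0.74 [580.3 202. ] [139.4 186.6] yaw -0.113 z 0.0667 3884
plate_mid 0.58 [579.8 202.2] [ 56.4 141. ] yaw -0.136 z 0.0655 1320
plate_mid 0.58 [580.3 201.8] [138.5 186.8] yaw -0.115 z 0.0672 4325
strap 0.66 [603.3 248.9] [19.7 19.1] yaw 0.231 z 0.1039 100
blocks_top 0.94 [ 584.5 -167.8] [ 49.4 221.1] yaw -0.253 z 0.0257 1409
blocks_top 0.77 [ 326.8 -138.8] [ 50.2 217.5] yaw -0.397 z 0.0258 1479
blocks_top 0.69 [ 527.7 -425.3] [ 69.8 292.7] yaw -0.25 z 0.0341 2808
screwdriver_mid 0.87 [550.1  -5.3] [ 25.9 183.3] yaw -0.077 z 0.022 441
screwdriver_mid 0.43 [ 584.3 -167.8] [ 49.8 220.8] yaw -0.256 z 0.0257 1455
```

```bash
cat >> h.py <<'E'
def tgt(pos,phi,tilt=0):
    "tool pointing down, tool y at angle phi; tilt about tool y. print row relative to present commanded (measured) pose"
    s=state(); R0=Ro.from_quat(s["tool_rot"]); 
    y=np.array([np.cos(phi),np.sin(phi),0]); z=np.array([0,0,-1.]); x=np.cross(y,z)
    R1=Ro.from_matrix(np.stack([x,y,z],1))*Ro.from_rotvec([0,tilt,0])
    d=R0.inv().apply(np.array(pos)-s["eef_pos"])*100; r=(R0.inv()*R1).as_rotvec()
    print(np.round(d,2),np.round(r,3),"rows>=",np.linalg.norm(d)/4.17,np.linalg.norm(r)/.125)
E
python3 - <<'E'
from h import *
c=camera("top");P=cloud(c,c["z_map"]>0)
a=np.array([.2115,.614]);b=np.array([.606,.25]);u=(b-a)/np.linalg.norm(b-a)
q=P[:,:2]-a;s=q@u;d=np.abs(q@[-u[1],u[0]])
for i in np.arange(0,.54,.03):
    m=(s>i)&(s<i+.03)&(d<.1); print(round(i,2), P[m,2].max().round(3) if m.any() else None,end='; ')
print(); tgt([.606,.25,.19],-.115)
E
```

```text
0.0 0.005; 0.03 0.005; 0.06 0.007; 0.09 0.083; 0.12 0.117; 0.15 0.117; 0.18 0.118; 0.21 0.118; 0.24 0.119; 0.27 0.118; 0.3 0.083; 0.33 0.082; 0.36 0.078; 0.39 0.013; 0.42 0.074; 0.45 0.073; 0.48 0.072; 0.51 0.11; 0.54 0.108; 
[-49.15 -21.62   0.34] [-0.     0.     1.354] rows>= 12.877225064801456 10.832266155998012
```

Call:
play_rows([
  [[-4,-1.8,0,0,0,0.12,6],[-8,-3.6,0,0,0,0.24,6],[-12,-5.3,0,0,0,0.36,6],[-16,-7,0,0,0,0.48,6],[-20,-8.8,0,0,0,0.6,6],[-24,-10.5,0,0,0,0.72,6],[-28,-12.3,0,0,0,0.84,6],[-32,-14,0,0,0,0.95,6],[-36,-15.8,0,0,0,1.07,6],[-40,-17.6,0,0,0,1.18,6],[-44,-19.3,0,0,0,1.28,6],[-47,-20.7,0,0,0,1.354,6]],
])

```text
t: 2.35
eef_pos: [0.5802, 0.2734, 0.1937]
tool_rot: [0.748, 0.664, 0.0, 0.0]
wrist_force: [0.5, 0.9, -0.0]
grip_width: 0.0601
grip_force: 0.0
```

```bash
python3 - <<'E'
from h import *
c=camera("wrist");save(c,"w1.png")
for th in ["strap_pivot","strap_grip","plate_press","plate_lift","pocket_mid"]: find(c,th)
for d in cut_out(c,"strap"):
    P=cloud(c,d["region"]);Q=P[P[:,2]>.098];print(d["score"],len(P),len(Q),(Q[:,:2].min(0)+Q[:,:2].max(0))/2 if len(Q) else 0, Q.min(0) if len(Q) else 0,Q.max(0) if len(Q) else 0)
print(state()["eef_pos"])
tgt([.606,.25,.12],-.115);tgt([.606,.25,.084],-.115)
E
```

```text
5 strap_pivot 0.22 [ 0.584   0.2009 -0.0006]
5 strap_grip 0.93 [0.6059 0.25   0.0947]
5 plate_press 0.81 [0.5336 0.2053 0.0625]
5 plate_lift 0.85 [0.6322 0.1993 0.0603]
5 pocket_mid 0.79 [0.5792 0.1998 0.0684]
0.8 3268 614 [0.60429218 0.2504733 ] [0.59374136 0.23979766 0.09800736] [0.614843   0.26114894 0.10780707]
[0.57789929 0.27605995 0.19340576]
[-2.27  3.09  7.34] [-0.    -0.     0.002] rows>= 1.9858050120804478 0.01556876182872937
[-2.27  3.09 10.94] [-0.    -0.     0.002] rows>= 2.779953830378061 0.01556876182872937
```

View pics/w1.png

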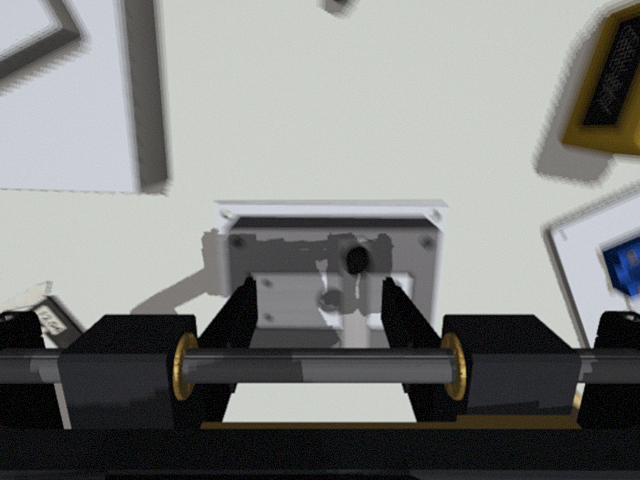

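The wrist view shows the grip's black top at (355,262), and depth puts it at (0.605, 0.250). I'll move over it, then descend.

Call:
play_rows([
  [[-2.3,3.0,2,0,0,0,6],[-2.3,3.0,4,0,0,0,6],[-2.3,3.0,6,0,0,0,6],[-2.3,3.0,6.5,0,0,0,6]],
])

```text
t: 3.03
eef_pos: [0.603, 0.2491, 0.1244]
tool_rot: [0.746, 0.666, -0.003, -0.001]
wrist_force: [-0.4, -0.3, -1.1]
grip_width: 0.0598
grip_force: 0.0
```

```bash
python3 - <<'E'
from h import *
c=camera("top");find(c,"strap_grip");print(state()["eef_pos"])
tgt([.605,.25,.083],-.115)
E
```

```text
6 strap_grip 0.91 [0.6029 0.2512 0.0978]
[0.60407731 0.24955608 0.12676082]
[0.06 0.1  4.38] [-0.003  0.001  0.002] rows>= 1.0497074207101083 0.032198778131925954
```

Call:
play_rows([
  [[0,0.1,2.2,0,0,0,6],[0,0.1,4.3,0,0,0,6],[0,0.1,4.3,0,0,0,6],[0,0.1,4.3,0,0,0,2],[0,0.1,4.3,0,0,0,2],[0,0.1,4.3,0,0,0,2],[0,0.1,4.3,0,0,0,2],[0,0.1,4.3,0,0,0,2],[0,0.1,4.3,0,0,0,2]],
], grip_force=10)

```text
t: 3.88
eef_pos: [0.6074, 0.2488, 0.0864]
tool_rot: [0.747, 0.665, 0.001, 0.0]
wrist_force: [-0.4, -0.4, 0.4]
grip_width: 0.0253
grip_force: 0.0
```

Call:
play_rows([
  [[0,0,0,0,0,0,1.8],[0,0,0,0,0,0,1.8],[0,0,0,0,0,0,1.8],[-0.05,-1,0,0,0,-0.1,1.8],[-0.2,-2,0,0,0,-0.2,1.8],[-0.45,-2.96,0,0,0,-0.3,1.8],[-0.8,-3.9,0,0,0,-0.4,1.8],[-1.2,-4.8,0,0,0,-0.5,1.8],[-1.75,-5.65,0,0,0,-0.6,1.8],[-2.35,-6.45,0,0,0,-0.7,1.8],[-3.0,-7.2,0,0,0,-0.8,1.8],[-3.0,-7.2,0,0,0,-0.8,1.8]],
])

```text
t: 4.88
eef_pos: [0.5307, 0.2264, 0.0851]
tool_rot: [0.428, 0.904, -0.001, -0.0]
wrist_force: [0.2, -0.3, -0.8]
grip_width: 0.0178
grip_force: 0.0
```

```bash
python3 - <<'E'
from h import *
c=camera("top");find(c,"strap_grip");s=state();print(s["eef_pos"],s["wrist_force"],s["grip_width"],s["grip_force"])
a=1.62;f=-.115+np.pi/2-0+a-.0
p=np.array([.595,.150])+.1*np.array([np.cos(f),np.sin(f)]);print(p)
tgt([*p,.084],-.115+1.57)
E
```

```text
7 strap_grip 0.71 [0.6055 0.2488 0.0983]
[0.53212607 0.22714167 0.0855631 ] [-0.87381696  0.13326688 -0.37322087] 0.017809576918720354 0.0
[0.49521638 0.15657489]
[-3.15 -7.31  0.15] [ 0.     0.    -0.773] rows>= 1.9101197135629435 6.182318021768478
```

```bash
python3 - <<'E'
from h import *
c=camera("top");s=camera("scene")
a=cv2.resize(c["img"][120:270,90:260],(680,600));b=cv2.resize(s["img"][130:260,170:330],(738,600))
cv2.imwrite("pics/c2.png",cv2.resize(np.hstack([a,b]),(800,340))[:,:,::-1])
find(s,"strap_grip")
E
```

```text
9 strap_grip 0.63 [0.6044 0.2495 0.0928]
9 strap_grip 0.23 [0.5741 0.2036 0.002 ]
```

View pics/c2.png

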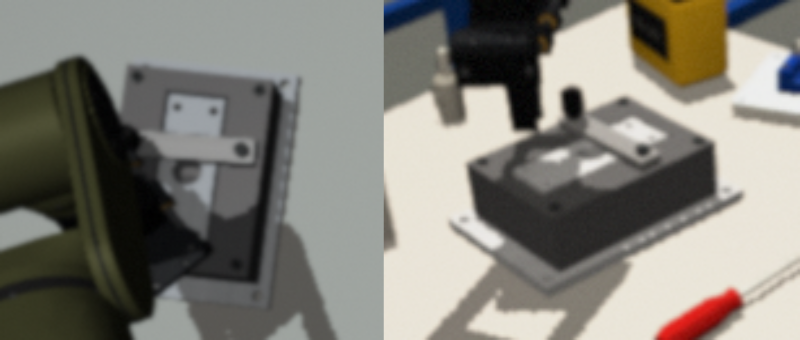

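```bash
python3 - <<'E'
from h import *
e=state()["eef_pos"];print(e)
for n in ["scene","top","wrist"]:
    c=camera(n);K=np.array([[c["fx"],0,c["cx"]],[0,c["fy"],c["cy"]],[0,0,1]])
    p=cv2.projectPoints(np.array([e,e+[0,0,.1],[.605,.25,.105]]),cv2.Rodrigues(c["R"])[0],c["t"],K,np.array(c["D"]))[0].reshape(-1,2);print(n,p.round(1))
    if n=="wrist": save(c,"w2.png")
    # arm points above surface near the tcp
    P=cloud(c,c["z_map"]>0);m=(np.linalg.norm(P[:,:2]-e[:2],axis=1)<.09)&(P[:,2]>.083)&(P[:,2]<.16)
    for z in np.arange(.08,.16,.01):
        q=P[m&(P[:,2]>z)&(P[:,2]<z+.01)]
        if len(q):print(round(z,2),len(q),q[:,:2].min(0).round(3),q[:,:2].max(0).round(3))
E
```

```text
[0.5325403  0.22735948 0.08559346]
scene [[227.4 185.8]
 [221.8 146.7]
 [242.6 164.6]]
0.08 20 [0.593 0.239] [0.612 0.253]
0.09 30 [0.59  0.239] [0.606 0.258]
0.1 53 [0.517 0.228] [0.612 0.257]
0.11 43 [0.511 0.21 ] [0.547 0.232]
0.12 46 [0.51  0.209] [0.547 0.228]
0.13 55 [0.509 0.209] [0.551 0.23 ]
0.14 42 [0.509 0.206] [0.544 0.226]
0.15 26 [0.507 0.207] [0.528 0.224]
top [[157.  216.1]
 [142.3 207.6]
 [143.9 179.1]]
0.08 7 [0.595 0.24 ] [0.604 0.245]
0.09 15 [0.596 0.238] [0.613 0.245]
0.1 38 [0.595 0.239] [0.614 0.25 ]
wrist [[320.1 281.6]
 [321.4 415.7]
 [458.3 348. ]]
0.08 97 [0.593 0.252] [0.605 0.261]
0.09 92 [0.598 0.258] [0.606 0.261]
0.1 241 [0.514 0.214] [0.612 0.261]
0.11 295 [0.513 0.214] [0.545 0.246]
0.12 428 [0.512 0.213] [0.546 0.246]
0.13 589 [0.511 0.215] [0.544 0.247]
0.14 599 [0.511 0.217] [0.542 0.247]
0.15 527 [0.513 0.223] [0.537 0.246]
```

View pics/w2.png

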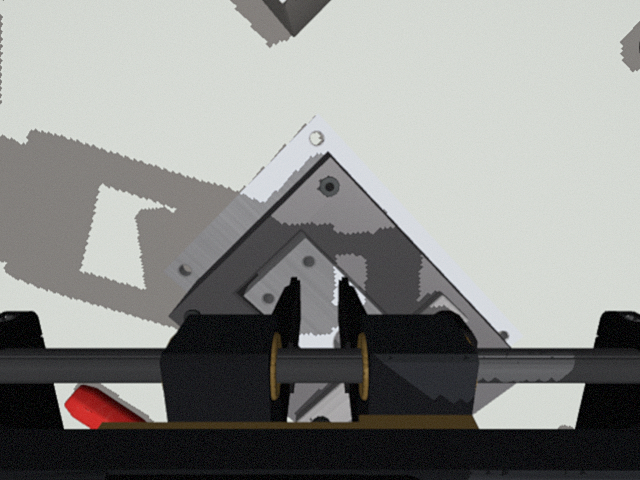

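The strap has not moved. In the cameras the fingertips end at about z = 0.10, while the reported TCP is at 0.086. I'll measure that offset before trying again.

```bash
python3 - <<'E'
from h import *
s=state();e=s["eef_pos"];R=Ro.from_quat(s["tool_rot"]);print(e,s["tool_rot"],s["grip_width"],s["joint_pos"])
for n in ["scene","wrist"]:
    c=camera(n);P=cloud(c,c["z_map"]>0);T=R.inv().apply(P-e)
    m=(np.abs(T[:,0])<.05)&(np.abs(T[:,1])<.06)&(T[:,2]<.012)&(T[:,2]>-.08);T=T[m]
    for z in np.arange(-.06,.012,.006):
        q=T[(T[:,2]>=z)&(T[:,2]<z+.006)]
        if len(q):print(n,round(z,3),len(q),(q[:,:2].min(0)*1e3).round(1),(q[:,:2].max(0)*1e3).round(1))
E
```

```text
[0.53235734 0.22727507 0.08544894] [4.28821298e-01 9.03389336e-01 3.17619714e-05 2.33557147e-05] 0.018140840177899478 [ 3.10758216e-01  6.01845846e-02  1.90725919e+00  1.55406290e-05
  1.17407135e+00 -3.73668881e-01]
scene -0.06 25 [ -9.8 -21.5] [13.4  7.7]
scene -0.054 27 [-10.3 -21.3] [12.  13.3]
scene -0.048 37 [-10.3 -21.3] [13.4 15.3]
scene -0.042 24 [ -9.9 -19.7] [12.5 10.7]
scene -0.036 24 [-10.4 -18. ] [12.5 11.1]
scene -0.03 30 [-29.8 -16.2] [13.7 53.6]
scene -0.024 4 [-31.1  10.7] [-7.4 59.5]
scene -0.018 7 [-31.   55.5] [-20.8  59.8]
scene -0.012 7 [-34.6  55.3] [-22.7  59.9]
scene -0.006 6 [-34.3  57.1] [-24.3  59.2]
scene -0.0 15 [-48.7  33.4] [-25.7  59.5]
scene 0.006 37 [-49.6  31.4] [-20.2  59.1]
wrist -0.06 397 [ -4.7 -19.1] [12.5 17.6]
wrist -0.054 360 [ -8.1 -18.9] [12.5 17.6]
wrist -0.048 304 [ -8.9 -17.9] [12.5 16.3]
wrist -0.042 281 [-10.5 -17.3] [12.5 15.5]
wrist -0.036 198 [ -9.8 -16.6] [12.4 14.9]
wrist -0.03 149 [ -9.4 -14.3] [12.3 12.7]
wrist -0.024 48 [ -9.6 -14.3] [12.1 12.6]
wrist 0.006 27 [-24.5  56.6] [-21.2  60. ]
```

The real fingertips end about 21 mm short of the reported TCP, so I'll command z = tip height − 0.021. That explains the miss: the fingers only skimmed the top of the grip.

```bash
python3 - <<'E'
from h import *
tgt([.605,.2500,.115],-.115)
E
```

```text
[-2.84  7.08 -2.96] [-0.   0.   0.8] rows>= 1.962332223057638 6.3974295459236865
```

Call:
play_rows([
  [[0,0,-3,0,0,0.1,6],[0,0,-3.2,0,0,0.2,6],[-0.5,1,-3.2,0,0,0.3,6],[-1,2.5,-3.2,0,0,0.42,6],[-2,5,-3.2,0,0,0.54,6],[-2.8,7,-3.2,0,0,0.66,6],[-2.84,7.1,-3,0,0,0.75,6],[-2.84,7.1,-3,0,0,0.8,6],[-2.84,7.1,-3,0,0,0.8,6],[-2.84,7.1,-3,0,0,0.8,6]],
])

```text
t: 6.22
eef_pos: [0.6049, 0.25, 0.1152]
tool_rot: [0.746, 0.666, -0.0, -0.0]
wrist_force: [-0.3, 0.1, -1.3]
grip_width: 0.0597
grip_force: 0.0
```

```bash
python3 - <<'E'
from h import *
print(state()["eef_pos"],state()["grip_width"])
tgt([.605,.2500,.061],-.115)
E
```

```text
[0.60491886 0.25003406 0.11516874] 0.05965417945599366
[-0.    0.01  5.42] [-0.     0.     0.001] rows>= 1.2990121989737988 0.010934182178535595
```

Call:
play_rows([
  [[0,0,2,0,0,0,5],[0,0,4,0,0,0,4.5],[0,0,5.2,0,0,0,4],[0,0,5.2,0,0,0,2],[0,0,5.2,0,0,0,1.8],[0,0,5.2,0,0,0,1.8],[0,0,5.2,0,0,0,1.8],[0,0,5.2,0,0,0,1.8],[0,0,5.2,0,0,0,1.8],[0,0,5.2,0,0,0,1.8],[0,0,5.2,0,0,0,1.8],[0,0,5.2,0,0,0,1.8]],
], grip_force=10)

```text
t: 7.22
eef_pos: [0.6058, 0.2504, 0.0649]
tool_rot: [0.747, 0.665, 0.001, 0.0]
wrist_force: [-0.7, 0.2, 5.9]
grip_width: 0.0218
grip_force: 10.0
```

Call:
play_rows([
  [[0,0,-0.2,0,0,0,1.8],[-0.05,-1,-0.2,0,0,-0.1,1.8],[-0.2,-2,-0.2,0,0,-0.2,1.8],[-0.45,-2.96,-0.2,0,0,-0.3,1.8],[-0.8,-3.9,-0.2,0,0,-0.4,1.8],[-1.2,-4.8,-0.2,0,0,-0.5,1.8],[-1.75,-5.65,-0.2,0,0,-0.6,1.8],[-2.35,-6.45,-0.2,0,0,-0.7,1.8],[-3.0,-7.2,-0.2,0,0,-0.8,1.8],[-3.0,-7.2,-0.2,0,0,-0.8,1.8],[-3.0,-7.2,-0.2,0,0,-0.8,1.8]],
])

```text
t: 8.13
eef_pos: [0.5307, 0.226, 0.065]
tool_rot: [0.428, 0.904, -0.001, 0.002]
wrist_force: [4.7, -5.8, -2.2]
grip_width: 0.0213
grip_force: 10.0
```

```bash
python3 - <<'E'
from h import *
s=state();print(s["eef_pos"],s["wrist_force"],s["grip_width"],s["grip_force"])
a=1.6;f=-.115+np.pi/2+a
p=np.array([.595,.150])+.1*np.array([np.cos(f),np.sin(f)]);print(p)
for n in ["top","scene"]: find(camera(n),"strap_grip")
tgt([*p,.064],-.115+1.57)
E
```

```text
[0.5306882  0.22604028 0.06496707] [ 4.67186897 -5.84189727 -2.18374566] 0.021257585083950026 10.000610359129496
[0.49536782 0.15856911]
15 strap_grip 0.71 [0.529  0.2242 0.0939]
16 strap_grip 0.8 [0.5326 0.2292 0.0905]
[-2.99 -7.03  0.11] [-0.003  0.004 -0.77 ] rows>= 1.8325997917334054 6.156624461476902
```

Call:
play_rows([
  [[-0.25,-1,0,0,0,-0.1,1.8],[-0.4,-1.95,0,0,0,-0.2,1.8],[-0.64,-2.9,0,0,0,-0.3,1.8],[-0.97,-3.8,0,0,0,-0.4,1.8],[-1.4,-4.7,0,0,0,-0.5,1.8],[-1.9,-5.5,0,0,0,-0.6,1.8],[-2.5,-6.3,0,0,0,-0.7,1.8],[-3.2,-7.0,0,0,0,-0.8,1.8],[-3.2,-7.0,0,0,0,-0.8,1.8],[-3.2,-7.0,0,0,0,-0.8,1.8],[-3.2,-7.0,0,0,0,-0.8,3.8],[-3.2,-7.0,0,0,0,-0.8,3.8]],
])

```text
t: 9.33
eef_pos: [0.4953, 0.1599, 0.0651]
tool_rot: [0.043, 0.999, 0.0, -0.001]
wrist_force: [-0.6, 1.0, 0.3]
grip_width: 0.0297
grip_force: 0.0
```

Call:
play_rows([
  [[0,0,0,0,0,0,4.5],[0,0,-2,0,0,0,4.5],[0,0,-5,0,0,0,4.5],[0,0,-6,0,0,0,4],[0,0,-6,0,0,0,2],[0,0,-6,0,0,0,0]],
])

```text
t: 9.83
eef_pos: [0.4962, 0.1597, 0.1256]
tool_rot: [0.043, 0.999, 0.0, 0.0]
wrist_force: [-0.9, -0.9, -0.2]
grip_width: 0.0316
grip_force: 0.0
```

```bash
python3 - <<'E'
from ang import *
s=state();print(s["eef_pos"],s["wrist_force"],s["grip_width"])
for n in ["top","scene","wrist"]:
    c=camera(n)
    for t in ["strap_grip","plate_press","pocket_mid"]: find(c,t)
fc=np.array([.579,.202]);y=-.115;press=fc+45*np.array([np.cos(y),np.sin(y)])*-1e-3
print(press);tgt([*press,.11],y+1.57)
E
```

```text
[0.49623016 0.15974605 0.12564974] [-0.85710987 -0.9360635  -0.21366162] 0.03163774783402908
18 strap_grip 0.89 [0.4959 0.1617 0.0958]
18 plate_press 0.69 [0.5313 0.2136 0.0671]
18 pocket_mid 0.57 [0.5782 0.2022 0.0703]
19 strap_grip 0.84 [0.4962 0.155  0.0928]
19 plate_press 0.7 [0.5363 0.2079 0.0628]
[0.53429723 0.2071636 ]
[-3.41  5.09  1.53] [-0.   -0.    0.03] rows>= 1.5133161893110099 0.23984120000048284
```

Call:
play_rows([
  [[-1.5,2.5,0,0,0,0.03,0],[-3.4,5.1,0,0,0,0.03,0],[-3.4,5.1,2,0,0,0.03,0],[-3.4,5.1,4,0,0,0.03,0],[-3.4,5.1,6,0,0,0.03,0],[-3.4,5.1,7,0,0,0.03,0],[-3.4,5.1,7,0,0,0.03,0]],
])

```text
t: 11.02
eef_pos: [0.532, 0.2067, 0.0524]
tool_rot: [0.058, 0.998, -0.001, -0.003]
wrist_force: [-0.2, -0.3, 0.4]
grip_width: 0.0005
grip_force: 0.0
```

Call:
play_rows([
  [[0,0,0.7,0,0,0,0],[0,0,1.2,0,0,0,0],[0,0,1.7,0,0,0,0],[0,0,2.2,0,0,0,0],[0,0,2.2,0,0,0,0],[0,0,2.2,0,0,0,0]],
])

```text
t: 11.52
eef_pos: [0.5342, 0.2073, 0.0334]
tool_rot: [0.058, 0.998, -0.0, -0.0]
wrist_force: [0.4, 0.3, 0.6]
grip_width: 0.0007
grip_force: 0.0
```

```bash
python3 - <<'E'
from h import *
s=state();print(s["eef_pos"],s["wrist_force"])
c=camera("scene");find(c,"plate_lift");find(c,"plate_mid")
E
```

```text
[0.5342187  0.20727165 0.03339377] [0.37159916 0.3121292  0.62233639]
20 plate_lift 0.81 [0.6276 0.1941 0.0823]
20 plate_mid 0.61 [0.5781 0.2027 0.0603]
20 plate_mid 0.21 [0.6269 0.195  0.0816]
```

Call:
play_rows([
  [[0,0,0.4,0,0,0,0],[0,0,0.8,0,0,0,0],[0,0,0.8,0,0,0,0],[0,0,0.8,0,0,0,0]],
])

```text
t: 12.0
eef_pos: [0.5358, 0.2077, 0.0296]
tool_rot: [0.058, 0.998, 0.0, 0.001]
wrist_force: [-8.0, -2.2, 19.9]
grip_width: 0.0004
grip_force: 10.5
```

Call:
play_rows([
  [[0,0,-3,0,0,0,0],[0,0,-6,0,0,0,4],[0,0,-9,0,0,0,7],[0,0,-10,0,0,0,7.5],[0,0,-10,0,0,0,7.5]],
])

```text
t: 12.42
eef_pos: [0.5368, 0.208, 0.1294]
tool_rot: [0.058, 0.998, 0.001, 0.003]
wrist_force: [0.6, 0.0, -0.3]
grip_width: 0.022
grip_force: 0.0
```

```bash
cat > g.py <<'E'
from h import *
fc=np.array([.579,.202]);yw=-.115
def F(x,y,z): c,s=np.cos(yw),np.sin(yw); return np.array([fc[0]+(c*x-s*y)/1e3,fc[1]+(s*x+c*y)/1e3,z/1e3])
E
python3 - <<'E'
from g import *
s=state();print(s["eef_pos"])
for n in ["top","scene"]:
    c=camera(n)
    for t in ["plate_lift","plate_mid","strap_grip"]: find(c,t)
print(F(47.2,0,80.8),F(-3.6,0,57))
c=camera("top")
for d in cut_out(c,"plate_mid"):
    P=cloud(c,d["region"]);P=P[P[:,2]>.069]
    # width centre of raised end
    t=(P[:,:2]-fc)@np.array([[np.cos(yw),-np.sin(yw)],[np.sin(yw),np.cos(yw)]])*1e3
    print(d["score"],len(P),np.percentile(t,[2,98],axis=0).round(1),P[:,2].max())
tgt(F(43,0,90),yw+np.pi/2,-.436);tgt(F(59.9,0,53.6),yw+np.pi/2,-.436)
E
```

```text
[0.53676319 0.20804739 0.1293753 ]
21 plate_lift 0.59 [0.6289 0.1998 0.0812]
21 strap_grip 0.97 [0.4985 0.1557 0.096 ]
22 plate_lift 0.57 [0.6262 0.1941 0.0838]
22 plate_mid 0.94 [0.5707 0.2026 0.0588]
22 strap_grip 0.68 [0.4956 0.1589 0.0931]
[0.62588823 0.19658396 0.0808    ] [0.57542378 0.20241309 0.057     ]
[-8.85  0.01  3.44] [-0.001 -0.437 -0.001] rows>= 2.2772221813382694 3.49934150731101
[-10.55   0.02   7.07] [-0.001 -0.437 -0.001] rows>= 3.045583529279688 3.49934150731101
```

Call:
play_rows([
  [[-2.5,0,0,0,-0.11,0,7.5],[-5,0,0.5,0,-0.22,0,7.5],[-7,0,1.5,0,-0.33,0,7.5],[-8.85,0,3,0,-0.437,0,7.5],[-8.85,0,3,0,-0.437,0,7.5],[-8.85,0,3,0,-0.437,0,7.5],[-8.85,0,3,0,-0.437,0,7.5],[-8.85,0,3,0,-0.437,0,7.5],[-8.85,0,3,0,-0.437,0,7.5]],
])

```text
t: 13.67
eef_pos: [0.6236, 0.1974, 0.0976]
tool_rot: [0.057, 0.974, -0.012, 0.217]
wrist_force: [0.5, -0.1, -0.6]
grip_width: 0.0752
grip_force: 0.0
```

```bash
python3 - <<'E'
from g import *
s=state();print(s["eef_pos"],s["grip_width"])
c=camera("wrist");save(c,"w3.png");find(c,"plate_lift");find(c,"plate_mid")
R=Ro.from_quat(s["tool_rot"]);P=cloud(c,c["z_map"]>0);T=R.inv().apply(P-s["eef_pos"])*1e3
for d in cut_out(c,"plate_mid"):
    Q=R.inv().apply(cloud(c,d["region"])-s["eef_pos"])*1e3;print(d["score"],len(Q),np.percentile(Q,[1,50,99],axis=0).round(1))
tgt(F(59.9,0,53.6),yw+np.pi/2,-.436)
E
```

```text
[0.62355064 0.19737142 0.09758956] 0.07522826633111719
24 plate_lift 0.59 [0.6227 0.1975 0.0796]
24 plate_mid 0.73 [0.4934 0.1579 0.0914]
24 plate_mid 0.15 [0.5936 0.1472 0.0918]
0.69 25548 [[ -7.5 -25.6   6.2]
 [ 73.5  -0.3   7.9]
 [126.5  25.1  17.4]]
[ 0.36 -0.02  4.54] [-0.     0.002 -0.001] rows>= 1.0923611225316987 0.01615426100810011
```

View pics/w3.png

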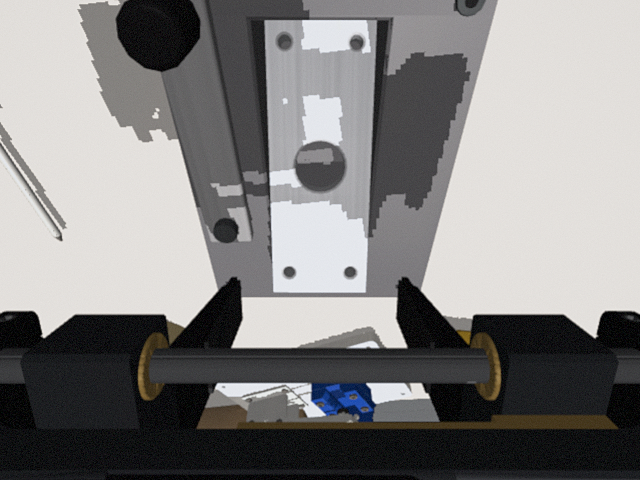

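The wrist view shows the tipped plate centred between the fingers, with its raised end at row 292 and its bore at (320,165). I'll go down along the tool axis and grip.

Call:
play_rows([
  [[0.45,0,1.5,0,0,0,7.5],[0.45,0,3,0,0,0,7.5],[0.45,0,4.1,0,0,0,7.5],[0.45,0,4.5,0,0,0,7.5],[0.45,0,4.5,0,0,0,5],[0.45,0,4.5,0,0,0,4.8],[0.45,0,4.5,0,0,0,4.8],[0.45,0,4.5,0,0,0,4.8],[0.45,0,4.5,0,0,0,4.8],[0.45,0,4.5,0,0,0,4.8],[0.45,0,4.5,0,0,0,4.8],[0.45,0,4.5,0,0,0,4.8]],
], grip_force=60)

```text
t: 14.87
eef_pos: [0.637, 0.1956, 0.053]
tool_rot: [0.057, 0.975, -0.012, 0.216]
wrist_force: [-2.2, 0.8, 2.0]
grip_width: 0.0517
grip_force: 60.0
```

Call:
play_rows([
  [[-0.2,0,-0.45,0,0,0,4.8],[-0.6,0,-1.3,0,0,0,4.8],[-1.2,0,-2.6,0,0,0,4.8],[-2,0,-4.3,0,0,0,4.8],[-2.8,0,-6,0,0,0,4.8],[-3.6,0,-7.7,0,0,0,4.8],[-4.2,0,-9,0,0,0,4.8],[-4.2,0,-9,0,0,0,4.8],[-4.2,0,-9,0,0,0,4.8]],
])

```text
t: 15.62
eef_pos: [0.6374, 0.1955, 0.1533]
tool_rot: [0.057, 0.974, -0.012, 0.217]
wrist_force: [-0.3, 0.2, -3.9]
grip_width: 0.0514
grip_force: 60.0
```

```bash
cat > pl.py <<'E'
from g import *
def plate(c):
    s=state();R=Ro.from_quat(s["tool_rot"])
    for d in cut_out(c,"plate_mid")[:2]:
        Q=R.inv().apply(cloud(c,d["region"])-s["eef_pos"])*1e3
        m=(np.abs(Q[:,1])<40)&(Q[:,2]<15)&(Q[:,2]>-75)&(Q[:,0]>12)&(Q[:,0]<140);Q=Q[m]
        if len(Q)<50: print("few",len(Q));continue
        for _ in range(4):
            A=np.c_[Q[:,:2],np.ones(len(Q))];k=np.linalg.lstsq(A,Q[:,2],rcond=None)[0];r=Q[:,2]-A@k
            Q=Q[np.abs(r)<max(2.5,2*np.median(np.abs(r)))]
        print(round(d["score"],2),len(Q),"slope",k.round(3),"x,y range",np.percentile(Q[:,:2],[1,50,99],axis=0).round(1).tolist())
E
python3 - <<'E'
from pl import *
s=state();print(s["eef_pos"],s["wrist_force"],s["moment"],s["grip_width"])
c=camera("wrist");plate(c)
for n in["scene","top"]:
  c=camera(n);find(c,"plate_mid");find(c,"plate_lift");find(c,"strap_grip")
E
```

```text
[0.63736435 0.19546079 0.15326407] [-0.33436228  0.22422953 -3.87318349] [ 0.05174708  0.39965063 -0.01931123] 0.051404644942031556
0.72 34552 slope [ 4.000e-03 -1.000e-03 -3.918e+01] x,y range [[13.4, -25.2], [78.7, 0.3], [120.8, 25.8]]
26 plate_lift 0.69 [0.623  0.1942 0.1816]
26 strap_grip 0.84 [0.4967 0.1604 0.096 ]
26 strap_grip 0.41 [0.5263 0.2095 0.1463]
27 plate_mid 0.7 [0.5776 0.1999 0.1562]
27 plate_mid 0.29 [0.5744 0.1999 0.0661]
27 plate_lift 0.95 [0.6278 0.2007 0.1794]
27 strap_grip 0.73 [0.4955 0.1572 0.0956]
```

```bash
python3 - <<'E'
from pl import *
B=np.array([.5845,-.1665]);yb=-.254
p=B+.054*np.array([np.cos(yb),np.sin(yb)]);print(p)
tgt([*p,.13],yb+np.pi/2)
E
```

```text
[ 0.63676741 -0.18006899]
[ -3.01 -37.29   3.79] [0.03  0.436 0.136] rows>= 9.016870973304895 3.65907704547425
```

Call:
play_rows([
  [[0,-0.5,0,0,0.04,0.01,4.8],[-0.2,-2,0,0,0.1,0.02,4.8],[-0.4,-4.5,0.2,0.01,0.16,0.03,4.8],[-0.8,-8,0.5,0.01,0.22,0.05,4.8],[-1.1,-12,1,0.02,0.28,0.07,4.8],[-1.5,-16,1.4,0.02,0.34,0.09,4.8],[-1.8,-20,1.8,0.03,0.4,0.11,4.8],[-2.1,-24,2.3,0.03,0.436,0.12,4.8],[-2.4,-28,2.8,0.03,0.436,0.136,4.8],[-2.7,-32,3.2,0.03,0.436,0.136,4.8],[-2.9,-35,3.5,0.03,0.436,0.136,4.8],[-3,-37,3.8,0.03,0.436,0.136,4.8]],
])

```text
t: 17.12
eef_pos: [0.6374, -0.181, 0.1303]
tool_rot: [0.128, 0.992, -0.001, 0.001]
wrist_force: [-0.2, -0.5, -3.6]
grip_width: 0.052
grip_force: 60.0
```

Call:
play_rows([
  [[0,0,0,0,0,0,4.8],[0,0,2,0,0,0,4.8],[0,0,4.5,0,0,0,4.8],[0,0,7,0,0,0,4.8],[0,0,8,0,0,0,4.8],[0,0,8,0,0,0,4.8],[0,0,8,0,0,0,4.8],[0,0,8,0,0,0,4.8]],
])

```text
t: 17.78
eef_pos: [0.6387, -0.1773, 0.0524]
tool_rot: [0.126, 0.992, -0.0, 0.002]
wrist_force: [-0.3, 0.1, -1.4]
grip_width: 0.0519
grip_force: 60.0
```

```bash
python3 - <<'E'
from pl import *
from ang import rect
s=state();print(s["eef_pos"],s["wrist_force"],s["moment"])
plate(camera("wrist"))
B=np.array([.5845,-.1665]);yb=-.254
p=B+.054*np.array([np.cos(yb),np.sin(yb)])
for n in ["top","scene"]:
    c=camera(n);find(c,"plate_mid");save(c,n+"3.png")
    for t in ["plate_mid","blocks_top"]:
      for d in cut_out(c,t):
        P=cloud(c,d["region"]);P=P[np.linalg.norm(P[:,:2]-B,axis=1)<.14]
        P=P[(P[:,2]>.04)] if t[0]=="p" else P[(P[:,2]<.035)&(P[:,2]>.015)]
        if len(P)>80: rect(P,t)
tgt([*p,.004],yb+np.pi/2)
E
```

```text
[ 0.63874073 -0.17730614  0.05240973] [-0.31737707  0.14571503 -1.41987236] [-0.0219053  -0.13502891 -0.02833189]
0.83 35029 slope [ 1.0000e-03  0.0000e+00 -3.7317e+01] x,y range [[13.3, -25.6], [80.0, -0.1], [122.9, 25.4]]
30 plate_mid 0.85 [ 0.5839 -0.1655  0.0808]
plate_mid [ 584.1 -162. ] [ 61.9 142.2] yaw -0.262 z 0.09 1390
blocks_top [ 582.4 -167. ] [ 53.8 221.8] yaw -0.25 z 0.0267 1460
[-0.02 -0.29  4.65] [ 0.  0. -0.] rows>= 1.1177719022428096 0.003869372680050591
```

View pics/scene3.png

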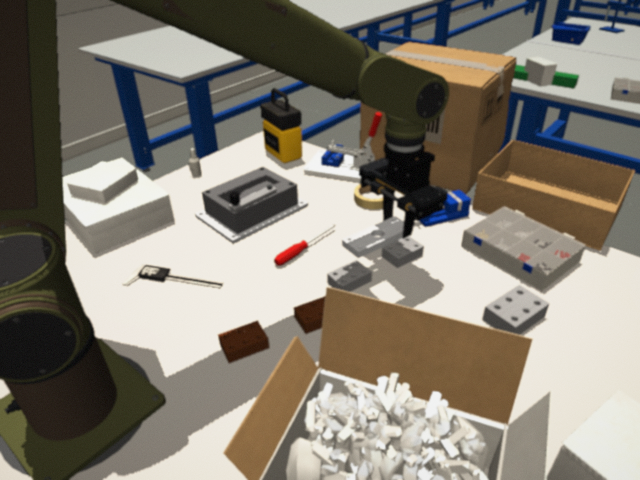

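The plate is held level about 5 cm above the small grey blocks, at (375,240). The screwdriver at (305,245) is untouched and the strap is still back. I'll shift y by −0.3 cm and lower.

Call:
play_rows([
  [[0,-0.3,0.5,0,0,0,4.8],[0,-0.3,1.5,0,0,0,4.8],[0,-0.3,2.5,0,0,0,4.8],[0,-0.3,3.5,0,0,0,4.8],[0,-0.3,4.0,0,0,0,4.8],[0,-0.3,4.3,0,0,0,4.8],[0,-0.3,4.5,0,0,0,4.8],[0,-0.3,4.6,0,0,0,4.8],[0,-0.3,4.6,0,0,0,4.8],[0,-0.3,4.6,0,0,0,4.8]],
])

```text
t: 19.12
eef_pos: [0.637, -0.1802, 0.0049]
tool_rot: [0.127, 0.992, -0.0, 0.001]
wrist_force: [-0.1, -0.1, -3.5]
grip_width: 0.0515
grip_force: 60.0
```

```bash
python3 - <<'E'
from pl import *
s=state();print(s["eef_pos"],s["wrist_force"],s["moment"])
c=camera("wrist");plate(c)
c=camera("top");find(c,"plate_mid")
E
```

```text
[ 0.63699239 -0.18018647  0.00490823] [-0.12135707 -0.09263773 -3.46822627] [-0.04273347 -0.1681691   0.00646506]
0.77 34904 slope [ 1.0000e-03  0.0000e+00 -3.7661e+01] x,y range [[13.4, -25.8], [79.8, -0.2], [122.7, 25.2]]
```

Still carrying about 3.5 N, so there's no contact yet. I'll lower a little more.

Call:
play_rows([
  [[0,0,0.1,0,0,0,4.8],[0,0,0.2,0,0,0,4.8],[0,0,0.25,0,0,0,4.8],[0,0,0.25,0,0,0,4.8]],
])

```text
t: 19.65
eef_pos: [0.637, -0.1802, 0.004]
tool_rot: [0.127, 0.992, 0.0, 0.0]
wrist_force: [-4.4, 1.6, 6.6]
grip_width: 0.0514
grip_force: 60.0
```

Call:
play_rows([
  [[0,0,-0.05,0,0,0,5.6],[0,0,-0.05,0,0,0,6.5],[0,0,-0.05,0,0,0,7.5],[0,0,-0.05,0,0,0,7.5],[0,0,-0.05,0,0,0,7.5],[0,0,-2,0,0,0,7.5],[0,0,-5,0,0,0,7.5],[0,0,-9,0,0,0,7.5],[4,0,-13,0,0,0,7.5],[8,0,-15,0,0,0,7.5],[12,0,-15,0,0,0,7.5]],
], grip_force=10)

```text
t: 20.57
eef_pos: [0.5358, -0.1543, 0.1547]
tool_rot: [0.127, 0.992, -0.001, 0.004]
wrist_force: [-0.4, -0.2, 1.1]
grip_width: 0.0751
grip_force: 0.0
```

```bash
python3 - <<'E'
from pl import *
from ang import rect
B=np.array([.5845,-.1665])
for n in ["scene","wrist","top"]:
    c=camera(n)
    for t in ["plate_mid","blocks_top","screwdriver_mid","strap_grip"]: find(c,t)
    for d in cut_out(c,"plate_mid"):
        P=cloud(c,d["region"]);P=P[(np.linalg.norm(P[:,:2]-B,axis=1)<.14)&(P[:,2]>.034)&(P[:,2]<.06)]
        if len(P)>80:
            rect(P,"plate");A=np.c_[P[:,:2],np.ones(len(P))];print(np.linalg.lstsq(A,P[:,2],rcond=None)[0].round(3))
save(c,"top4.png");print(state()["eef_pos"],state()["wrist_force"])
E
```

```text
33 plate_mid 0.84 [ 0.5835 -0.1668  0.0321]
33 blocks_top 0.87 [ 0.326  -0.1386  0.0296]
33 blocks_top 0.55 [ 0.5277 -0.4263  0.0347]
33 screwdriver_mid 0.58 [ 0.5479 -0.0076  0.0152]
33 strap_grip 0.88 [0.4974 0.1593 0.0922]
plate [ 583.9 -166.5] [ 56.  145.4] yaw -0.265 z 0.0431 1242
[0.016 0.04  0.039]
34 plate_mid 0.95 [ 0.5823 -0.1664  0.0334]
34 screwdriver_mid 0.71 [ 0.5521 -0.0021  0.0153]
plate [ 576.9 -164.8] [ 52.1 126.3] yaw -0.261 z 0.0417 7954
[ 0.002 -0.     0.04 ]
35 screwdriver_mid 0.69 [ 0.5526 -0.0025  0.0121]
35 strap_grip 0.67 [0.4999 0.1591 0.0961]
plate [ 531.9 -152.8] [49.4 21.4] yaw 1.289 z 0.0418 194
[-0.022  0.029  0.058]
[ 0.53370467 -0.153392    0.14954377] [ 0.52943584 -0.15445958 -0.00901495]
```

The plate is within a couple of mm of the gap centre and level, its yaw matches the blocks, the strap is still back, and the screwdriver hasn't moved. Handing in.

```bash
python3 -c "
from rig import *
print(sign_off())"
```

```text
the job is handed in; nothing more can be done
None
```

I set the plate down flat across the two setup blocks, centred over the gap to within about 2 mm by camera, with the strap swung back and the screwdriver where it was. The job is handed in, but `sign_off()` gave no verdict.

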